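# Tap-test the braces of an open mandolin

### The job

Check the three old dark braces inside the open mandolin for looseness by tapping them: with a fingertip tap lightly on the tall middle part of the one nearest the neck, then of the one next to the soundhole on the tail side, then of the one nearest the tail, lifting off the instrument after each tap. Use only a light touch, never a hard press, and do not shift, lift or pinch the mandolin. Do not touch the pale slanting brace, whose glue is still wet, and leave the little brass plane and everything else on the bench where it is.

Things in the scene. Friction and masses are not known exactly. Their poses are not given: they have to be found in the camera images.
- mandolin: teardrop mandolin lying face down, back off: loose open body, black outside, pale inside, 340 mm long, 250 wide, walls 45 high and 4 thick (9 at the lined upper edge), on a 3 mm black mat (top at z = 3 mm); neck and head 310 mm farther. 0.5 to 0.8 kg. Origin: underside, centre, mid-length of the body; soundboard's inner face 3 mm above. x to the neck, z up. Soundhole (dark, 44 mm) at x = 45 mm
- brace_neck: tall middle part of the dark brown old brace nearest the neck (x = +95 mm on the mandolin). It is 9 mm wide, 44 mm long and stands 13 mm above the soundboard; the low tapering ends beyond it do not count. Origin: middle of its top face; z up, x towards the neck, y along the brace. It gives under a push, as thin soundboard on soft mat: 1 mm per 3 N, at most 6 mm.
- brace_mid: tall middle part of the dark brown old brace next to the soundhole on the tail side (x = -5 mm on the mandolin). It is 9 mm wide, 54 mm long and stands 13 mm above the soundboard; the low tapering ends beyond it do not count. Origin: middle of its top face; z up, x towards the neck, y along the brace. It gives under a push, as thin soundboard on soft mat: 1 mm per 3 N, at most 6 mm.
- brace_tail: tall middle part of the dark brown old brace nearest the tail (x = -105 mm on the mandolin). It is 9 mm wide, 54 mm long and stands 13 mm above the soundboard; the low tapering ends beyond it do not count. Origin: middle of its top face; z up, x towards the neck, y along the brace. It gives under a push, as thin soundboard on soft mat: 1 mm per 3 N, at most 6 mm.
- fresh_brace: short pale new brace, glued in a moment ago and still wet: 80 mm long, 8 mm wide, 10 mm high, lying slantwise on the soundboard between the middle and tail braces, centred 62 mm to the right of the centre line as one looks towards the neck. Origin: middle of its underside; x along it. Not to be touched.
- finger_plane: small loose brass finger plane, 46 x 18 x 20 mm, 0.11 kg, standing on the soundboard between the middle and tail braces, about 72 mm to the left of the centre line as one looks towards the neck. Origin: middle of its underside.
- neck_block (a point): point on the mandolin: middle of the top face of the reddish wooden block inside the neck end of the body, 150 mm from the mandolin's origin towards the neck, 45 mm above its underside
- back_plate: the mandolin's removed back, a loose pale teardrop plate 340 x 250 x 3 mm lying on the mat to the right. Origin: middle of its underside
- glue_bottle: white squeeze bottle of wood glue with an orange cap, 56 mm across, 150 mm high, standing behind the mandolin. Origin: middle of its base
- tape_roll: roll of green masking tape lying flat behind the mandolin, 92 mm across, 24 mm high. Origin: middle of its underside
- mug: orange mug, white inside, 82 mm across, 95 mm high, behind the mandolin. Origin: middle of its base
- parts_bowl: shallow steel parts bowl, 110 mm across, 30 mm high, behind the mandolin. Origin: middle of its base
- scraper: putty knife with a black handle, 215 mm long, 20 mm high, lying on the removed back plate. Origin: on its underside, at the handle's blade end
Things that resemble listed ones, but are neither listed nor needed, are in the scene too. Several things have the shape of the finger_plane; the one meant has the colours described above.

How it is judged:
By the outcome, as a careful person would: the job done as asked, in the order asked, and still so for the second after the job is handed in, with the robot touching nothing.
It also fails if it takes over 42 s, if anything falls off the work surface, if the arm or the gripper's body presses on something with over 40 N, if the wrist force passes 120 N, or if a joint passes its speed limit or range.

### The arm

A 7-joint arm with a two-finger parallel gripper is mounted at the origin on the work surface. World frame = base frame: x ahead of the robot, y to its left, z up, the work surface at z = 0. Lengths are in m, angles in rad, forces in N, time in s.
With the tool pointing down it reaches from about 0.4 to 0.875 m from the base axis. Payload 19.3 kg.
Tool frame: the origin (TCP) lies at the very end of the fingers, on their centre line; the grasp point (between the pads) lies 19 mm behind it; z points along the fingers, y is the line along which they close (so a half turn about z gives the same grasp; the last joint's range is limited). The gripper opens to 85 mm and grips with 20 to 120 N. Pads are 22 mm wide; open, the fingers measure 114 mm over their backs; the gripper's body (76 mm by 85 mm) begins 54 mm behind the grasp point. The pads swing forward as they close: fully open they stand 13 mm farther back than shut.
Start: joints at [-1.296, 0.521, -0.036, 1.599, 0.021, 1.021, -0.113], TCP at [0.211, 0.588, 0.231] pointing down, gripper open.
Joint ranges: [-2.91, 2.91], [-0.3, 2.13], [-1.5, 1.42], [0.17, 2.43], [-1.26, 4.41], [0.16, 1.93], [-2.52, 2.52]. Speed limits (rad/s): [1.89, 1.89, 2.39, 2.39, 3.01, 3.01, 3.01].

### API

Orientations are given as [roll, pitch, yaw] about the fixed x, y, z axes, in that order (R = Rz(yaw) Ry(pitch) Rx(roll)).
In Python, from workcell import bot gives the robot as it stands.
- The arm moves only by the tool jog_arm, never from a script. Its argument "motion" is a list of rows, each a list of 5 numbers: the shift along the tool's x, y, z scaled (see below), then the turn about the tool's z scaled (see below), then the opening, from 0 (shut) to 1 (fully open). A call has 1 to 12 rows; each row shifts and turns the commanded pose from where the row before left it, along the tool's axes as they then stand; what a row does not reach is not made up. The controller multiplies each number of a shift by 30 mm and each number of a turn by 0.08 rad. A row lasts 1/10 s, in which the tool goes at most 50 mm and 8.59 degrees, less where a joint would pass 70% of its speed; a pose out of reach is approached as far as the arm can. A call with a number of a shift or a turn outside -1 to 1 is refused whole. A call with a gripper value outside its range is refused whole. The fingers move at their own pace and stop on an object; "newtons" is the grip in N (left out, the last holds). Time passes only in rows, so rows that do not move let the fingers close. It gives the time, the measured TCP pose, the force, the opening and the grip force at its end, in the units of the state.
- bot.observe(): the state, without advancing time (a new reading comes with each control period).
- bot.grab_frame(name): name is "scene" or "top" or "wrist"; returns a dict with "pixels" (420x560x3 uint8, red, green, blue), "fovy" (degrees; the focal length in pixels is half the picture's height over the tangent of half this angle, whatever the lens; pixels are square), "cx", "cy" (the principal point, pixels), "rvec" (rotation vector, rad) and "tvec" (3), from world to camera coordinates, as OpenCV has them; the wrist camera has in their place "mount" (4x4, takes a point from camera to tool coordinates, whose origin is the TCP and whose axes are the flange's). Camera axes: x right, y down, z forward; pixel columns grow to the right and rows downward; lengths in m; the calibration is good to about 2 mm. A picture is of the moment at which its call begins: read the wrist's pose just before it. There is no depth.
- bot.job_done(): hands the job in; it is judged then, once.
The state is a dict: "clock": time; "qpos": joint angles; "qd": joint speeds; "joint_efforts": joint torques, N m; "position": TCP position; "tool_rot": TCP orientation; "force": force on the tool from outside, world axes, zero at the start; "moment": the same for the moment, N m; "grip_width": finger opening in m; "finger_force": force on a finger pad.
Only numpy, scipy, OpenCV 4.12 (cv2) and the standard library are available. Lean on these libraries where they do the work, as an engineer would, in place of code of your own. Each camera call takes 0.05 s, during which the arm holds its last target. There are 200 camera calls.

## Working session

There is one attempt and no reset: what is moved stays moved. The work goes in short steps, Python scripts to look and compute and a tool call to move; the robot and the scene stay as the last step left them, time stands still between calls to the robot, and variables do not carry over. Pictures are saved under pics/ and viewed, at most 10 in all, crops included, and the job is handed in when it is done.

Besides the shell and the picture viewer there is one more tool, called after "Emit:" as name(argument=value, ...), one argument or row to a line, values as JSON. jog_arm: Moves the arm, as the interface text tells. Shifts and turns lie within -1 to 1; 1 stands for 30 mm of shift or 0.08 rad of turn. Its arguments: {"type":"object","properties":{"motion":{"type":"array","items":{"type":"array","items":{"type":"number"}}},"newtons":{"type":"number"}},"required":["motion"]}

```bash
mkdir -p pics; cat > h.py <<'E'
import numpy as np, cv2
from workcell import bot
def grab(n,save=None):
    f=bot.grab_frame(n)
    if save: cv2.imwrite('pics/'+save,f['pixels'][:,:,::-1])
    return f
def K(f):
    F=210/np.tan(np.radians(f['fovy'])/2); return np.array([[F,0,f['cx']],[0,F,f['cy']],[0,0,1]])
def toworld(f,uv,z):
    R=cv2.Rodrigues(np.array(f['rvec'],float))[0]; t=np.array(f['tvec'],float).ravel()
    c=-R.T@t; out=[]
    for u in np.atleast_2d(uv):
        d=R.T@np.linalg.inv(K(f))@np.array([*u,1.]); out.append(c+d*(z-c[2])/d[2])
    return np.array(out)
def topix(f,P):
    return cv2.projectPoints(np.array(P,float),np.array(f['rvec'],float),np.array(f['tvec'],float),K(f),None)[0].reshape(-1,2)
E
python3 - <<'E'
from h import *
s=bot.observe(); print(s)
a=grab('top','top.png');b=grab('scene','scene.png')
for f in(a,b): print({k:v for k,v in f.items() if k!='pixels'})
E
```

```text
{'clock': 0.0, 'qpos': array([-1.2961966 ,  0.52202436, -0.03631282,  1.60000185,  0.02117803,
        1.02104051, -0.11279234]), 'qd': array([ 7.59633342e-04, -1.03570274e-03,  9.58642873e-04,  8.85828556e-04,
       -1.05252277e-03,  9.43478993e-04, -7.18882693e-06]), 'joint_efforts': array([-2.66603292e-04, -9.27129579e+01,  1.97976306e+00, -3.69905806e+01,
        1.78505917e-02,  8.57281761e-03, -8.97600074e-07]), 'position': array([0.21118235, 0.5879013 , 0.23072162]), 'tool_rot': array([-3.14050454e+00,  6.40606302e-05,  2.79676640e+00]), 'force': array([-0.32713555, -0.2616306 , -0.98738281]), 'moment': array([-1.25524386e-02, -3.47262594e-05, -2.45726066e-02]), 'finger_force': 0.0, 'grip_width': 0.08535466937180848}
{'fovy': 55.90690487433323, 'cx': 279.20048512552603, 'cy': 215.0929900088526, 'rvec': array([ 2.10510231, -2.11295328,  0.23051626]), 'tvec': array([-0.12701057,  0.55694186,  0.93824095])}
{'fovy': 51.2738325250842, 'cx': 279.65405132339595, 'cy': 202.22331121290404, 'rvec': array([ 0.75410896,  2.80108738, -0.7835208 ]), 'tvec': array([ 0.53265621, -0.1188688 ,  1.108872  ])}
```

View pics/top.png

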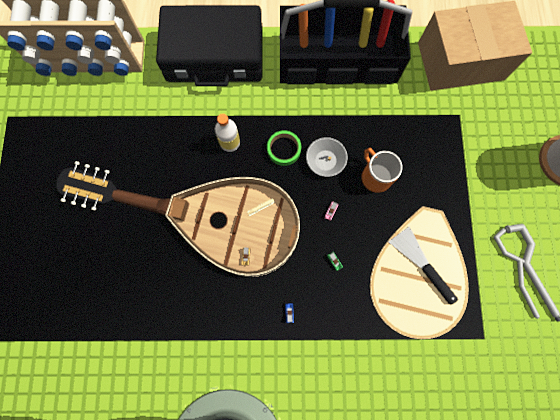

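View pics/scene.png

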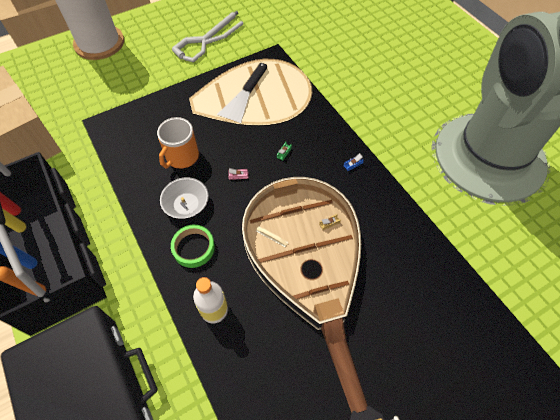

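The top view shows the mandolin with its neck pointing left: soundhole at about (219,220), neck block (178,208), pale slanting brace (260,208), brass plane (245,256). The dark braces cross at about x=197, 235 and 275. The pink, green and blue plane-shaped things at (331,211), (335,261) and (290,312) are decoys. I'll confirm in an enlarged crop.

```bash
python3 - <<'E'
from h import *
f=grab('top'); im=f['pixels'][:,:,::-1]
c=im[165:285,155:310]; cv2.imwrite('pics/crop.png',cv2.resize(c,None,fx=5,fy=5,interpolation=cv2.INTER_CUBIC)[:600])
for n,uv,z in [('hole',(219,220),.006),('block',(178,208),.048),('base',(230,410),.0)]: print(n,toworld(f,uv,z)[0])
E
```

```text
hole [0.55554123 0.03066465 0.006     ]
block [0.5786611  0.13023582 0.048     ]
base [ 0.08760121 -0.00837938  0.        ]
```

View pics/crop.png

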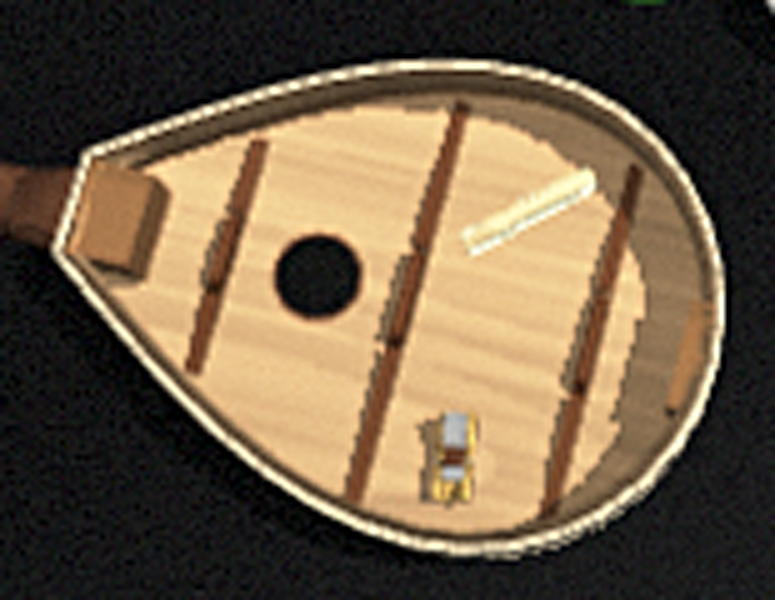

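The crop shows the three dark braces with taller middles at about (227,249), (405,294) and (593,332) in crop pixels. The pale slanting brace is at (530,212) and the brass plane at (453,457). The hole is at (318,277). Next I'll fit the mandolin's pose.

```bash
python3 - <<'E'
from h import *
from scipy.optimize import least_squares
f=grab('top')
C=np.array([[318,277],[227,249],[405,294],[593,332],[119,216]],float)
uv=(C+.0)/5-.4+[155,165]
M=np.array([[45,0,3],[95,0,16],[-5,0,16],[-105,0,16],[150,0,45]])/1e3
def w(p,M=M):
    c,s=np.cos(p[2]),np.sin(p[2]); return np.c_[p[0]+c*M[:,0]-s*M[:,1],p[1]+s*M[:,0]+c*M[:,1],M[:,2]+.003]
r=least_squares(lambda p:(topix(f,w(p))-uv).ravel(),[.55,0,1.5])
print(r.x,r.fun.reshape(-1,2).round(2)); print(w(r.x).round(4))
p=r.x
s=bot.observe();T=s['position'];print(T,s['tool_rot'])
# overlay
im=cv2.resize(f['pixels'][165:285,155:310,::-1],None,fx=5,fy=5,interpolation=cv2.INTER_CUBIC)
def dr(P,col,cl=True):
    q=((topix(f,w(p,np.array(P)/1e3))-[155,165]+.5)*5).astype(int); cv2.polylines(im,[q],cl,col,1)
for x,l in((95,22),(-5,27),(-105,27)): dr([[x-4.5,-l,16],[x+4.5,-l,16],[x+4.5,l,16],[x-4.5,l,16]],(0,255,0))
dr([[-170,0,3],[150,0,3]],(255,0,0),False)
cv2.imwrite('pics/ov.png',im)
E
```

```text
[ 0.54569871 -0.01253752  1.33978877] [[ 0.58 -0.17]
 [-0.34  0.23]
 [ 0.92 -0.35]
 [ 0.52  0.54]
 [-1.64 -0.32]]
[[ 0.556   0.0313  0.006 ]
 [ 0.5674  0.0799  0.019 ]
 [ 0.5446 -0.0174  0.019 ]
 [ 0.5217 -0.1147  0.019 ]
 [ 0.58    0.1335  0.048 ]]
[0.21122904 0.58800851 0.23093218] [-3.14088274e+00  5.33772121e-05  2.79675091e+00]
```

View pics/ov.png

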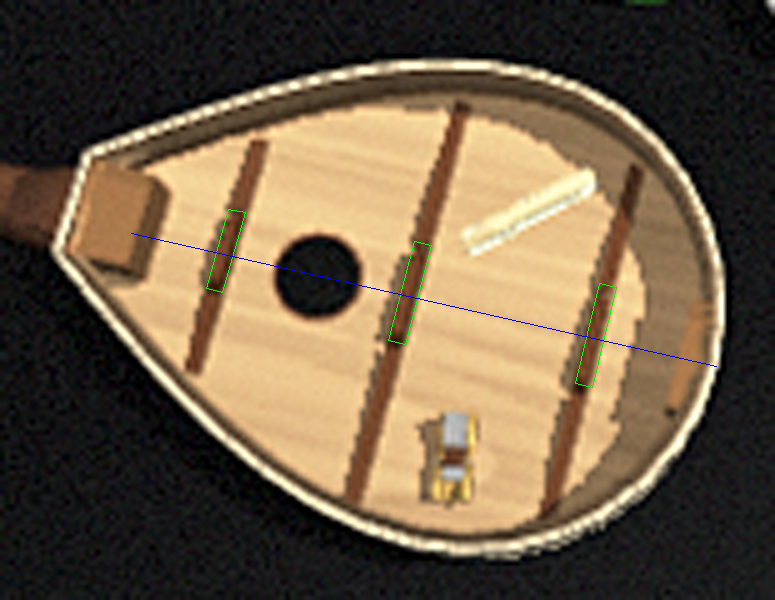

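The overlay fits within about 1 mm. The tap points are neck (0.567,0.081), mid (0.545,-0.016) and tail (0.522,-0.114), with the brace tops at z≈0.019. I'll move over at height with the gripper shut, then turn to yaw 1.34.

Emit:
jog_arm(
  motion=[
    [-0.7,-0.5,0,0,0],
    [-0.7,-0.5,0,0,0],
    [-0.7,-0.5,0,0,0],
    [-0.7,-0.5,0,0,0],
    [-0.7,-0.5,0,0,0],
    [-0.7,-0.5,0,0,0],
    [-0.7,-0.5,0,0,0],
    [-0.7,-0.5,0,0,0],
    [-0.7,-0.5,0,0,0],
    [-0.7,-0.5,0,0,0],
    [-0.7,-0.5,0,0,0],
    [-0.7,-0.5,0,0,0],
  ],
)

```text
clock: 1.4
position: [0.3881, 0.3326, 0.2313]
tool_rot: [-3.142, -0.0, 2.797]
force: [0.8, 0.2, 1.0]
grip_width: 0.0
finger_force: 0.0
```

Emit:
jog_arm(
  motion=[
    [-0.7,-0.5,0,0,0],
    [-0.7,-0.5,0,0,0],
    [-0.7,-0.5,0,0,0],
    [-0.7,-0.5,0,0,0],
    [-0.7,-0.5,0,0,0],
    [-0.7,-0.5,0,0,0],
    [-0.7,-0.5,0,0,0],
    [-0.7,-0.5,0,0,0],
    [-0.7,-0.5,0,0,0],
    [-0.7,-0.5,0,0,0],
    [-0.7,-0.5,0,0,0],
    [-0.7,-0.5,0,0,0],
  ],
)

```text
clock: 2.6
position: [0.5643, 0.0781, 0.2312]
tool_rot: [-3.142, -0.0, 2.797]
force: [-0.2, 0.5, -0.3]
grip_width: 0.0001
finger_force: 0.0
```

Emit:
jog_arm(
  motion=[
    [0,0,0,1,0],
    [0,0,0,1,0],
    [0,0,0,1,0],
    [0,0,0,1,0],
    [0,0,0,1,0],
    [0,0,0,1,0],
    [0,0,0,1,0],
    [0,0,0,1,0],
    [0,0,0,1,0],
    [0,0,0,0,0],
  ],
)

```text
clock: 3.6
position: [0.5638, 0.0791, 0.2312]
tool_rot: [-3.141, 0.0, 2.075]
force: [1.2, 0.0, -0.2]
grip_width: -0.0
finger_force: 0.0
```

Emit:
jog_arm(
  motion=[
    [0,0,0.4,1,0],
    [0,0,0.4,1,0],
    [0,0,0.4,1,0],
    [0,0,0.4,1,0],
    [0,0,0.4,1,0],
    [0,0,0.4,1,0],
    [0,0,0.4,1,0],
    [0,0,0.4,1,0],
    [0,0,0.4,1,0],
    [0,0,0,0.2,0],
    [0,0,0,0,0],
  ],
)

```text
clock: 4.7
position: [0.5639, 0.079, 0.1234]
tool_rot: [-3.141, 0.0, 1.344]
force: [0.2, 0.1, 0.4]
grip_width: 0.0001
finger_force: 0.0
```

```bash
python3 - <<'E'
from h import *
from scipy.spatial.transform import Rotation as Ro
s=bot.observe(); f=grab('wrist')
T=np.eye(4);T[:3,:3]=Ro.from_euler('xyz',s['tool_rot']).as_matrix();T[:3,3]=s['position']
W=np.linalg.inv(T@np.array(f['mount'])); f['rvec']=cv2.Rodrigues(W[:3,:3])[0];f['tvec']=W[:3,3]
p=[.5457,-.0120,1.34];c,sn=np.cos(p[2]),np.sin(p[2])
im=f['pixels'][:,:,::-1].copy()
for x,l in((95,22),(-5,27),(-105,27)):
    P=np.array([[x+a,b,19] for a,b in((-4.5,-l),(4.5,-l),(4.5,l),(-4.5,l))])/1e3
    q=topix(f,np.c_[p[0]+c*P[:,0]-sn*P[:,1],p[1]+sn*P[:,0]+c*P[:,1],P[:,2]]); print(q.round())
    if abs(q).max()<2000: cv2.polylines(im,[q.astype(int)],True,(0,255,0),1)
cv2.imwrite('pics/wr.png',im); print(f['mount'])
E
```

```text
[[315. 206.]
 [316. 194.]
 [255. 194.]
 [255. 205.]]
[[317. 321.]
 [318. 312.]
 [251. 312.]
 [251. 321.]]
[[313. 414.]
 [314. 406.]
 [254. 406.]
 [254. 414.]]
[[-6.38733780e-04 -9.46182343e-01 -3.23633382e-01  8.38825934e-02]
 [ 9.99999784e-01 -5.53501537e-04 -3.55402956e-04  2.33556389e-05]
 [ 1.57144427e-04 -3.23633539e-01  9.46182492e-01 -1.42149131e-01]
 [ 0.00000000e+00  0.00000000e+00  0.00000000e+00  1.00000000e+00]]
```

View pics/wr.png

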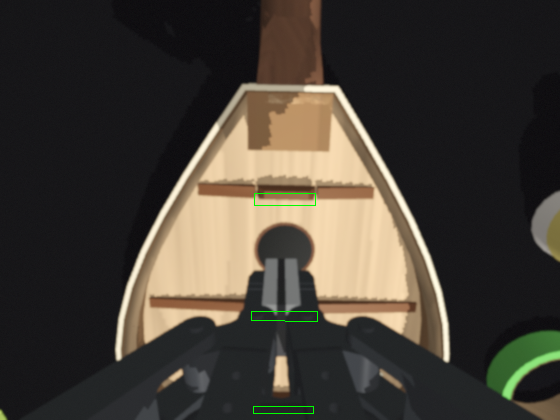

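The wrist view puts the neck brace at about row 190 and the mid brace at about row 303. My predictions are 200 and 316, so they disagree by about 6 mm along the mandolin. I'll check with the scene camera, a wrist-only fit, and the projected TCP.

```bash
cat >> h.py <<'E'
from scipy.spatial.transform import Rotation as Ro
def wrist():
    s=bot.observe(); f=grab('wrist')
    T=np.eye(4);T[:3,:3]=Ro.from_euler('xyz',s['tool_rot']).as_matrix();T[:3,3]=s['position']
    W=np.linalg.inv(T@np.array(f['mount'])); f['rvec']=cv2.Rodrigues(W[:3,:3])[0];f['tvec']=W[:3,3]; return f
def mw(P,p=(.5457,-.0120,1.34)):
    P=np.array(P)/1e3;c,sn=np.cos(p[2]),np.sin(p[2])
    return np.c_[p[0]+c*P[:,0]-sn*P[:,1],p[1]+sn*P[:,0]+c*P[:,1],P[:,2]+.003]
E
python3 - <<'E'
from h import *
a=np.linspace(0,6.3,40)
shapes=[[[x+u,b,16] for u,b in((-4.5,-l),(4.5,-l),(4.5,l),(-4.5,l))] for x,l in((95,22),(-5,27),(-105,27))]
shapes.append([[45+22*np.cos(t),22*np.sin(t),3] for t in a])
tiles=[]
for n,(r0,r1,c0,c1) in dict(wrist=(70,330,140,450),scene=(165,345,230,375),top=(165,285,155,310)).items():
    f=wrist() if n=='wrist' else grab(n)
    k=min(400/(c1-c0),300/(r1-r0))
    im=cv2.resize(f['pixels'][r0:r1,c0:c1,::-1],None,fx=k,fy=k,interpolation=cv2.INTER_CUBIC)
    d=lambda P:((topix(f,P)-[c0,r0]+.5)*k).astype(int)
    for s in shapes: cv2.polylines(im,[d(mw(s))],True,(0,255,0),1)
    t=d([bot.observe()['position']])[0]; cv2.drawMarker(im,tuple(map(int,t)),(0,0,255),0,12,1)
    print(n,topix(f,[bot.observe()['position']]))
    o=np.zeros((300,400,3),np.uint8); h,w=im.shape[:2]; o[:min(h,300),:min(w,400)]=im[:300,:400]; tiles.append(o)
tiles.append(np.zeros_like(o))
cv2.imwrite('pics/tri.png',np.vstack([np.hstack(tiles[:2]),np.hstack(tiles[2:])]))
E
```

```text
wrist [[281.18503066 277.51578728]]
scene [[324.20669887 265.06305612]]
top [[191.38749314 206.47950041]]
```

View pics/tri.png

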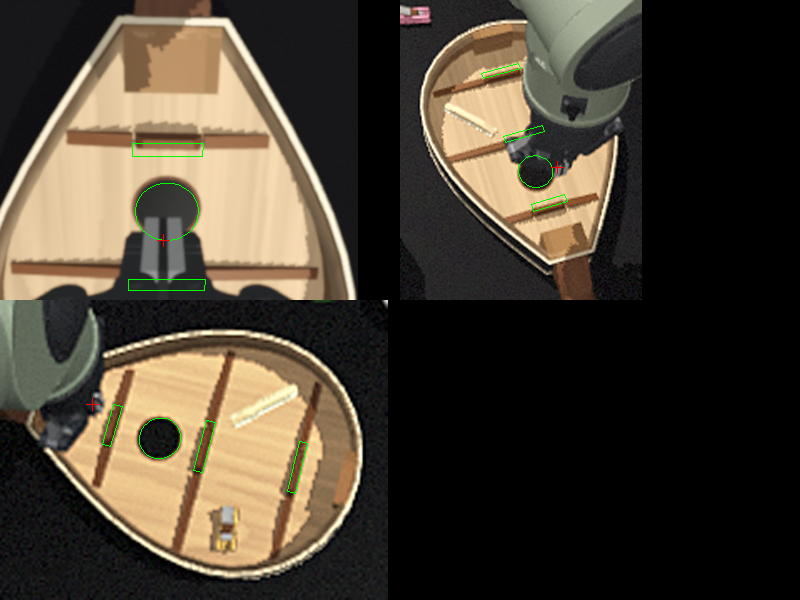

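The hole and the projected TCP agree, and the remaining brace offset is within about 4 mm. I'll aim about 2 mm closer to the neck, which the 22 mm-wide fingertip easily covers. Now descending to the neck brace.

Emit:
jog_arm(
  motion=[
    [0.14,0.1,0.5,0,0],
    [0,0,0.8,0,0],
    [0,0,0.8,0,0],
    [0,0,0.7,0,0],
    [0,0,0.4,0,0],
    [0,0,0.1,0,0],
    [0,0,0,0,0],
  ],
)

```text
clock: 5.6
position: [0.5679, 0.0823, 0.0243]
tool_rot: [-3.142, 0.0, 1.341]
force: [-0.1, -0.3, 0.8]
grip_width: -0.0001
finger_force: 0.0
```

Emit:
jog_arm(
  motion=[
    [0,0,0.05,0,0],
    [0,0,0.05,0,0],
    [0,0,0.03,0,0],
    [0,0,0,0,0],
  ],
)

```text
clock: 6.0
position: [0.5679, 0.0825, 0.0206]
tool_rot: [3.141, -0.0, 1.341]
force: [0.2, 0.8, -0.5]
grip_width: 0.0001
finger_force: 0.0
```

Emit:
jog_arm(
  motion=[
    [0,0,0.04,0,0],
    [0,0,0.04,0,0],
    [0,0,0,0,0],
  ],
)

```text
clock: 6.3
position: [0.5679, 0.0825, 0.018]
tool_rot: [3.141, -0.0, 1.341]
force: [-0.2, 0.8, 4.0]
grip_width: -0.0003
finger_force: 1.6
```

Contact at about 4 N at z=0.018, a clear light tap. I'll lift off, move 100 mm toward the tail and come down over the mid brace.

Emit:
jog_arm(
  motion=[
    [0,0,-0.3,0,0],
    [0,0,-0.8,0,0],
    [0,0,-0.9,0,0],
    [0,0,-0.8,0,0],
    [0,0,0,0,0],
  ],
)

```text
clock: 6.8
position: [0.5692, 0.0825, 0.1053]
tool_rot: [3.138, -0.002, 1.34]
force: [0.4, 0.5, -0.7]
grip_width: -0.0001
finger_force: 0.0
```

Emit:
jog_arm(
  motion=[
    [-0.7,0,0,0,0],
    [-0.9,0,0,0,0],
    [-0.9,0,0,0,0],
    [-0.83,0,0,0,0],
    [0,0,0.4,0,0],
    [0,0,0.8,0,0],
    [0,0,0.8,0,0],
    [0,0,0.5,0,0],
    [0,0,0.18,0,0],
    [0,0,0,0,0],
  ],
)

```text
clock: 7.8
position: [0.5448, -0.0148, 0.0212]
tool_rot: [-3.141, 0.0, 1.341]
force: [-0.4, -1.0, 0.2]
grip_width: -0.0002
finger_force: 0.0
```

Emit:
jog_arm(
  motion=[
    [0,0,0.04,0,0],
    [0,0,0.03,0,0],
    [0,0,0.03,0,0],
    [0,0,0,0,0],
  ],
)

```text
clock: 8.2
position: [0.5452, -0.0148, 0.0189]
tool_rot: [3.141, -0.0, 1.341]
force: [0.4, 1.1, -0.3]
grip_width: -0.0001
finger_force: 0.2
```

Emit:
jog_arm(
  motion=[
    [0,0,0.04,0,0],
    [0,0,0,0,0],
  ],
)

```text
clock: 8.4
position: [0.5452, -0.0147, 0.0176]
tool_rot: [3.141, -0.0, 1.341]
force: [0.5, 0.9, 4.6]
grip_width: 0.0002
finger_force: 2.2
```

The mid brace was tapped at 4.6 N. Lifting off and moving to the tail brace.

Emit:
jog_arm(
  motion=[
    [0,0,-0.3,0,0],
    [0,0,-0.8,0,0],
    [0,0,-0.9,0,0],
    [0,0,-0.8,0,0],
    [0,0,0,0,0],
  ],
)

```text
clock: 8.9
position: [0.5463, -0.015, 0.1045]
tool_rot: [3.138, -0.001, 1.341]
force: [1.1, 0.3, -0.1]
grip_width: 0.0004
finger_force: 0.0
```

Emit:
jog_arm(
  motion=[
    [-0.7,0,0,0,0],
    [-0.9,0,0,0,0],
    [-0.9,0,0,0,0],
    [-0.83,0,0,0,0],
    [0,0,0.4,0,0],
    [0,0,0.8,0,0],
    [0,0,0.8,0,0],
    [0,0,0.5,0,0],
    [0,0,0.18,0,0],
    [0,0,0,0,0],
  ],
)

```text
clock: 9.9
position: [0.522, -0.112, 0.0206]
tool_rot: [-3.141, 0.0, 1.341]
force: [-0.3, -0.3, -0.2]
grip_width: 0.0002
finger_force: 0.0
```

Emit:
jog_arm(
  motion=[
    [0,0,0.04,0,0],
    [0,0,0.03,0,0],
    [0,0,0,0,0],
  ],
)

```text
clock: 10.2
position: [0.5225, -0.1121, 0.0194]
tool_rot: [3.141, -0.0, 1.341]
force: [0.2, 0.2, -0.2]
grip_width: 0.0
finger_force: 0.0
```

Emit:
jog_arm(
  motion=[
    [0,0,0.03,0,0],
    [0,0,0.03,0,0],
    [0,0,0,0,0],
  ],
)

```text
clock: 10.5
position: [0.5225, -0.1121, 0.0173]
tool_rot: [3.141, -0.0, 1.341]
force: [0.4, 1.0, 5.3]
grip_width: -0.0002
finger_force: 2.6
```

Emit:
jog_arm(
  motion=[
    [0,0,-0.3,0,0],
    [0,0,-0.8,0,0],
    [0,0,-1,0,0],
    [0,0,-1,0,0],
    [0,0,-1,0,0],
    [0,0,-1,0,0],
    [0,0,0,0,0],
    [0,0,0,0,0],
  ],
)

```text
clock: 11.3
position: [0.5222, -0.1119, 0.1707]
tool_rot: [3.141, -0.0, 1.341]
force: [0.1, -0.9, -0.9]
grip_width: 0.0003
finger_force: 0.0
```

```bash
python3 - <<'E'
from h import *
s=bot.observe();print(s['position'],s['force'])
f=grab('top','end.png')
a=cv2.imread('pics/top.png').astype(int);d=abs(a-f['pixels'][:,:,::-1]).sum(2)[170:280,160:305];print((d>120).sum())
E
```

```text
[ 0.52223489 -0.11194656  0.1707188 ] [ 0.13015834 -0.88383866 -0.91581613]
9177
```

View pics/end.png

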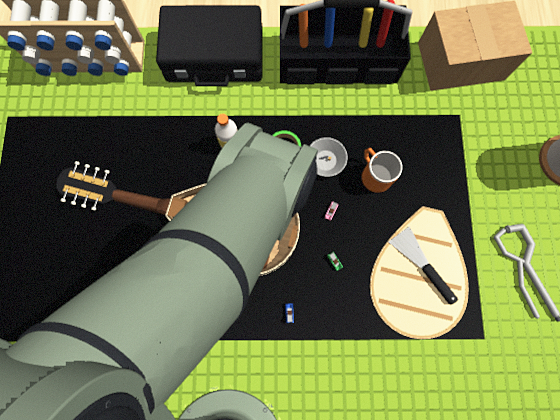

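The arm is clear above the mandolin. The headstock and neck are still at (85,187) and the other things in view haven't moved. Handing in.

```bash
python3 -c "
from workcell import bot
print(bot.job_done())"
```

```text
the job is handed in; nothing more can be done
None
```

I tapped the three old braces in the order neck, mid, tail, with readings of 4–5.3 N at each touch and a lift-off after each; the job was handed in at about 11 s of the 42 s, with nothing seen out of place, though the arm hid most of the open body in the last picture.

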